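# Unpack the new hand stamp and poise it over the slip

## Robot

A 6-joint arm with a two-finger parallel gripper is mounted at the origin on the work surface; the furniture and walls round the work are solid. World frame = base frame: x ahead of the robot, y to its left, z up, the work surface at z = 0. Lengths are in m, angles in rad, forces in N, time in s.
With the tool pointing down it reaches from about 0.2 to 0.875 m from the base axis. Payload 3.4 kg.
Tool frame: the origin (TCP) lies midway between the tips of the shut fingers; the grasp point (between the pads) lies 19 mm behind it; z points along the fingers, y is the line along which they close (so a half turn about z gives the same grasp; the last joint's range is limited). The gripper opens to 94 mm and grips with 3 to 60 N. Pads are 16 mm wide; open, the fingers measure 119 mm over their backs; the gripper's body (75 mm by 177 mm) begins 78 mm behind the grasp point.
Start: joints at [-1.263, 0.276, 1.505, -0, 1.361, -0.121], TCP at [0.239, -0.523, 0.205] pointing down, gripper open.
Joint ranges: [-2.89, 2.89], [-0.75, 2.08], [0.22, 2.7], [-1.18, 4.32], [0.11, 2.71], [-2.7, 2.7]. Speed limits (rad/s): [2.57, 2.57, 3.14, 3.14, 3.14, 3.14].

## Interface

Orientations are given as a unit quaternion [x, y, z, w].
In Python, from plant import manip, optics gives the robot as it stands.
- The arm moves only by the tool arm_command, never from a script. Its argument "plan" is a list of rows, each a list of 3 entries, a list of its own where there are three numbers: the shift along the tool's x, y, z in mm, then the turn, a rotation vector about the tool's x, y, z in rad, then the finger opening in mm, from 0 to 94. A call has exactly 8 rows; each row shifts and turns the commanded pose from where the row before left it, along the tool's axes as they then stand; what a row does not reach is not made up. A row lasts 1/12 s, in which the tool goes at most 41.7 mm and 7.16 degrees, less where a joint would pass 70% of its speed; a pose out of reach is approached as far as the arm can. A call with a gripper value outside its range is refused whole. The fingers move at their own pace and stop on an object; "squeeze" is the grip in N (left out, the last holds). Time passes only in rows, so rows that do not move let the fingers close, or fill a call up. It gives the time, the measured TCP pose, the force, the opening and the grip force at its end, in the units of the state.
- manip.get_obs(): the state, without advancing time (a new reading comes with each control period).
- optics.capture(name): name is "scene" or "top"; returns a dict with "pixels" (480x640x3 uint8, red, green, blue), "mtx" (3x3 intrinsics, pixels), "extrinsics" (4x4, takes a point from camera to world coordinates). Camera axes: x right, y up, looking along -z (the intrinsics and any distortion apply to the point x, -y, -z); pixel columns grow to the right and rows downward; lengths in m; the calibration is good to about 2 mm. A picture is of the moment at which its call begins. There is no depth.
- manip.hand_in(): hands the job in; it is judged then, once.
Trained networks look in a picture, given as the dict that the camera call returned (one of the last four; its "shot" number tells which), for a name from the list of things; names that differ only in an ending like _2 or _b are one class to them, and where a whole thing is asked for, a point or a joint stands for the part that bears it (a point fixed in the world has none). Each returns a list of dicts, best first, with "conf" (0 to 1); they miss things now and then, are a little off and sometimes report something else, mostly with a low value. They report only what shows in the picture. A call takes as long as a camera call. They do not tell look-alikes from the thing itself.
- optics.recognise(name, picture): "box" ([left, top, width, height] in pixels, round what is visible of it).
- optics.landmark_of(name, picture): "point" ([column, row] in pixels: a listed point, or the origin of a listed thing).
The state is a dict: "t": time; "q": joint angles; "qvel": joint speeds; "joint_efforts": joint torques, N m; "tool_pos": TCP position; "tool_rot": TCP orientation; "wrist_force": force on the tool from outside, world axes, zero at the start; "ft_torque": the same for the moment, N m; "finger_gap": opening from 0.0 (shut) to 1.0 (fully open); "grasp_force": force on a finger pad.
Only numpy, scipy, OpenCV 4.12 (cv2) and the standard library are available. Lean on these libraries where they do the work, as an engineer would, in place of code of your own. Each camera call takes 0.05 s, during which the arm holds its last target. There are 200 camera calls.

## Task

Fold both flaps of the small carton back, well past upright, take the wooden hand stamp out and carry it high over the row of desk things (mug, card stand, tape roll) to the slip pad without disturbing them. Finish while still holding it: upright and still, about 1.5 cm above the paper, centred in the ruled frame with its long side along the frame's (either way round), ready for approval. The stamp never touches the pad and is not let go.

Things in the scene. Friction and masses are not known exactly. Their poses are not given: they have to be found in the camera images.
- carton: open-topped cardboard carton that does not shift, 178 (x) x 158 (y) x 76 (z) mm outside, walls and floor 4 mm; short minor flaps hang folded down outside its two y walls and reach 90 mm from its middle. Origin: centre of its underside. Two flaps are hinged along the tops of its two x walls. It stands to the left or to the right of the row, turned by up to 0.2 rad.
- flap_near (a joint): angle of the flap hinged on the carton's -x wall (hinge line along carton y at x = -87, z = 76 mm in the carton frame), in rad: 0 = level and shut, reaching 70 mm towards carton +x; 1.57 = upright; it swings up and out to 2.8. The flap is 70 mm long, 150 mm wide, 3 mm thick, and stays where it is left (crease friction 0.02 N m). It starts partly raised, at 0.6 to 0.95.
- flap_far (a joint): the same for the flap hinged on the carton's +x wall (hinge line at x = +87, z = 76 mm in the carton frame), which reaches 70 mm towards carton -x when shut. A gap of about 55 to 95 mm is left between the flaps' free edges at the start; a closed gripper goes in there and can push a flap up and over, following its edge round the hinge (pushed level, the edge can jam on an upright finger while the flap is low).
- stamp: brown wooden hand stamp, about 55 g, standing upright on the carton's floor near its middle (within 12 mm). Foot block 26 (x) x 54 (y) x 14 (z) mm, neck 18 mm thick, round turned knob 26 mm across from 35 to 67 mm above the underside, best gripped about 52 mm up. Origin: centre of the underside; z up; y along the foot's long side.
- slip_pad: pad of paper slips that does not shift, 150 (x) x 110 (y) x 12 (z) mm, with a grey binding strip along its +x edge. Origin: centre of its underside. On the other side of the row from the carton.
- stamp_frame (a point): centre of the dark ruled frame on the top sheet of the slip pad, 44 (x) x 72 (y) mm inside, at the height of the paper (12 mm above the desk), 30 mm towards -x from the pad's middle; axes as the pad's, so its long side runs along y.
- mug: mug, 80 mm across (115 mm with the handle, which points to its -y), 102 mm high; stands in the row between carton and pad, at about y = 0. Origin: underside, in the middle of its length with the handle (the cup itself is centred 17 mm towards +y). Leave alone.
- card_stand: clear card stand with cards, 48 x 94 x 57 mm high, in the same row. Origin: centre of underside. Leave alone.
- tape_roll: roll of clear packing tape lying flat, 96 mm across, 48 mm high, in the same row. Origin: centre of underside. Leave alone.
Not all that is in view belongs to the job. There is more than one size of the carton; the one meant has the size given above. There is more than one size of the stamp; the one meant has the size given above.

How it is judged:
On the way, in this order (a step that is already met when the one before it is completed fails the run):
1. both carton flaps are folded back past upright (beyond 1.9 rad) with the stamp still in the carton (value of joint each of flap_near, flap_far above 1.9 rad and horizontal distance between stamp and carton below 0.07 m and height (world z) of stamp below 0.03 m), for 0.2 s.
2. the stamp is on its way between carton and pad, higher than the mug (its underside over 105 mm up) (height (world z) of stamp above 0.105 m and horizontal distance between stamp and carton above 0.13 m and horizontal distance between stamp and slip_pad above 0.13 m), for 0.05 s.
At the end, for the whole second after the job is handed in: Gripped and at rest, underside 4-26 mm above the paper, within 8 mm of the frame's centre and 0.14 rad of its direction, upright within 0.12 rad, touching only the fingers; flaps beyond 1.75 rad; mug, card stand, tape roll upright, moved under 15 mm (value of joint each of flap_near, flap_far above 1.75 rad and z of stamp in the frame of stamp_frame between 0.004 and 0.026 m and horizontal distance between stamp and stamp_frame below 0.008 m and angle between the x axis of stamp and the x axis of stamp_frame, either way round below 0.14 rad and angle between stamp's own z axis and vertical below 0.12 rad and contact force between stamp and the fingers above 0.5 N and contact force between stamp and slip_pad below 0.05 N and linear speed of stamp below 0.02 m/s and angular speed of stamp below 0.2 rad/s and contact force between stamp and mug below 0.05 N and contact force between stamp and card_stand below 0.05 N and contact force between stamp and tape_roll below 0.05 N and contact force between stamp and carton below 0.05 N and distance of each of mug, card_stand, tape_roll from where it was at the start of the episode below 0.015 m and angle between each of mug, card_stand, tape_roll's own z axis and vertical below 0.15 rad); the arm keeps its last pose, push and grip.
It fails at once if the stamp touches the slip pad (contact force between stamp and slip_pad above 0.2 N).
It fails at once if the mug is pushed or tipped (distance of mug from where it was at the start of the episode above 0.015 m or angle between mug's own z axis and vertical above 0.15 rad).
It fails at once if the card stand is pushed or tipped (distance of card_stand from where it was at the start of the episode above 0.015 m or angle between card_stand's own z axis and vertical above 0.15 rad).
It fails at once if the tape roll is pushed or tipped (distance of tape_roll from where it was at the start of the episode above 0.015 m or angle between tape_roll's own z axis and vertical above 0.15 rad).
It also fails if it takes over 72 s, if anything falls off the work surface, if the arm or the gripper's body presses on something with over 40 N, if the wrist force passes 120 N, or if a joint passes its speed limit or range.

## Working session

There is one attempt and no reset: what is moved stays moved. The work goes in short steps, Python scripts to look and compute and a tool call to move; the robot and the scene stay as the last step left them, time stands still between calls to the robot, and variables do not carry over. Pictures are saved under pics/ and viewed, at most 10 in all, crops included, and the job is handed in when it is done.

Besides the shell and the picture viewer there is one more tool, called after ">>>" as name(argument=value, ...) on one line, values as JSON. arm_command: Moves the arm, as the interface text tells. Its arguments: {"type":"object","properties":{"plan":{"type":"array","items":{"type":"array"}},"squeeze":{"type":"number"}},"required":["plan"]}

```bash
ls; mkdir -p pics
python3 - <<'E'
from plant import manip, optics
import cv2
for n in ("scene","top"):
    p=optics.capture(n); cv2.imwrite(f"pics/{n}0.png",p["pixels"][:,:,::-1])
    print(n,p["mtx"].tolist(),p["extrinsics"].round(4).tolist(),[k for k in p])
    for o in ("carton","stamp","slip_pad","stamp_frame","mug","card_stand","tape_roll","flap_near","flap_far"):
        try: print(o,[(d["box"],round(d["conf"],2)) for d in optics.recognise(o,p)][:4])
        except Exception as e: print(o,e)
        try: print("   pt",[(d["point"],round(d["conf"],2)) for d in optics.landmark_of(o,p)][:4])
        except Exception as e: print(o,e)
print(manip.get_obs())
E
```

```text
pics
scene [[435.32748962996476, 0.0, 319.2240123271918], [0.0, 435.32748962996476, 238.76010807562898], [0.0, 0.0, 1.0]] [[0.1741, -0.6271, 0.7593, 1.3559], [0.9847, 0.1202, -0.1265, -0.1054], [-0.012, 0.7696, 0.6384, 0.8025], [0.0, 0.0, 0.0, 1.0]] ['pixels', 'mtx', 'extrinsics', 'shot']
carton [([210.6, 195.7, 45.3, 43.6], 0.76), ([358.0, 209.6, 81.9, 70.0], 0.62)]
   pt [([231.0, 224.5], 0.62), ([393.6, 255.5], 0.55)]
stamp [([451.5, 270.1, 19.8, 19.6], 0.63), ([172.7, 254.2, 65.5, 51.5], 0.47)]
   pt [([461.6, 285.4], 0.73), ([196.4, 267.7], 0.61)]
slip_pad [([176.8, 252.0, 55.8, 54.4], 0.87)]
   pt [([202.5, 278.9], 0.83)]
stamp_frame [([357.2, 208.8, 80.4, 71.9], 0.72), ([170.8, 252.5, 65.0, 50.6], 0.56)]
   pt [([198.9, 270.4], 0.95)]
mug [([295.7, 235.5, 49.0, 51.2], 0.61)]
   pt [([316.3, 278.4], 0.84)]
card_stand [([283.5, 229.6, 35.7, 29.1], 0.81)]
   pt [([302.1, 246.9], 0.66)]
tape_roll [([309.1, 288.7, 40.8, 45.0], 0.71)]
   pt [([300.4, 249.8], 0.71), ([330.2, 318.1], 0.61)]
flap_near [([214.0, 196.8, 29.4, 15.0], 0.63), ([364.3, 208.4, 49.9, 6.6], 0.56)]
flap_near it 
[... 1658 characters left out ...]
ray([-1.26299806e+00,  2.75893737e-01,  1.50490420e+00, -3.34470927e-05,
        1.36070373e+00, -1.20981481e-01]), 'qvel': array([-1.54259716e-04, -9.13688825e-05, -1.03575620e-03, -2.59310890e-04,
       -1.20538842e-03,  1.00448416e-03]), 'joint_efforts': array([ 5.41999343e-04, -4.04457092e+01, -2.37496483e+01,  7.04148458e-02,
        2.49261595e-02,  2.07321852e-05]), 'tool_pos': array([ 0.23906486, -0.52297892,  0.20549491]), 'tool_rot': array([ 9.77105638e-01,  2.12754718e-01, -1.20412471e-05,  4.68221708e-05]), 'wrist_force': array([-0.05000785, -1.00980205,  0.79898587]), 'ft_torque': array([0.00640246, 0.00719371, 0.02211573]), 'grasp_force': 0.0, 'finger_gap': 1.0006023233672345}
```

Run:
```python
import cv2
t=cv2.imread("pics/top0.png"); cv2.imwrite("pics/top0c.png",cv2.resize(t[110:410,140:540],None,fx=2,fy=2,interpolation=cv2.INTER_CUBIC))
t=cv2.imread("pics/scene0.png"); cv2.imwrite("pics/scene0c.png",cv2.resize(t[170:370,150:500],None,fx=2.28,fy=2.28,interpolation=cv2.INTER_CUBIC))
```

```text
(no output)
```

View pics/top0c.png

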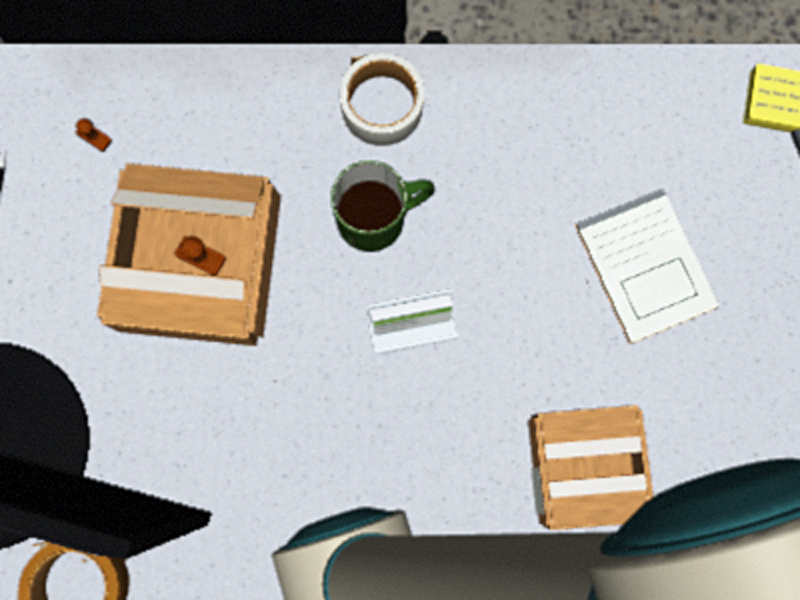

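View pics/scene0c.png

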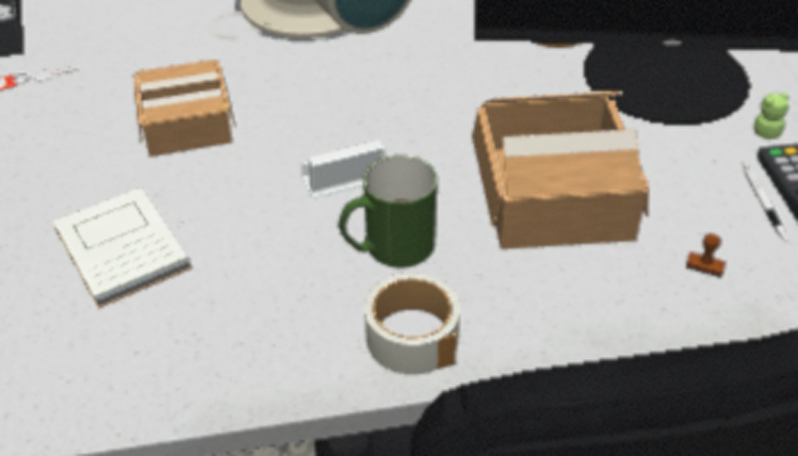

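```bash
cat > h.py <<'E'
import numpy as np, cv2
from plant import manip, optics
from scipy.optimize import least_squares
def proj(P,c):
    E=np.array(c["extrinsics"]); p=(np.atleast_2d(P)-E[:3,3])@E[:3,:3]
    K=np.array(c["mtx"]); z=-p[:,2]
    return np.c_[K[0,0]*p[:,0]/z+K[0,2], -K[1,1]*p[:,1]/z+K[1,2]]
def unproj(uv,z,c):
    E=np.array(c["extrinsics"]); K=np.array(c["mtx"]); uv=np.atleast_2d(uv)
    d=np.c_[(uv[:,0]-K[0,2])/K[0,0],-(uv[:,1]-K[1,2])/K[1,1],-np.ones(len(uv))]@E[:3,:3].T
    return E[:3,3]+d*((z-E[2,3])/d[:,2])[:,None]
def place(L,x,y,a):
    L=np.atleast_2d(L); c,s=np.cos(a),np.sin(a)
    return np.c_[x+c*L[:,0]-s*L[:,1], y+s*L[:,0]+c*L[:,1], L[:,2]]
E
python3 - <<'E'
from h import *
p=optics.capture("top"); I=p["pixels"][:,:,::-1]; cv2.imwrite("pics/top1.png",I)
a=cv2.resize(I[185:290,180:285],(600,600),interpolation=cv2.INTER_CUBIC)
cv2.imwrite("pics/c1.png",a)
b=cv2.resize(I[195:290,420:510],None,fx=6,fy=6,interpolation=cv2.INTER_CUBIC); cv2.imwrite("pics/c2.png",b)
for n,uv,z in(("stamp",(240.6,239.5),.004),("stamp2",(184,178.6),0),("frame",(469.7,251.5),.012),("carton",(237.6,238.7),0),("mug",(332.8,218.3),0),("card",(350,272.9),0),("tape",(332.1,166.7),0),("pad",(459.7,240.3),0)): print(n,unproj(uv,z,p).round(4))
s=optics.capture("scene")
for n,uv,z in(("carton",(393.6,255.5),0),("stamp2",(461.6,285.4),0),("frame",(198.9,270.4),.012),("mug",(316.3,278.4),0),("card",(302.1,246.9),0),("tape",(330.2,318.1),0),("pad",(202.5,278.9),0)): print(n,unproj(uv,z,s).round(4))
E
```

```text
stamp [[0.5077 0.2323 0.004 ]]
stamp2 [[0.6548 0.372  0.    ]]
frame [[ 0.4792 -0.2876  0.012 ]]
carton [[0.5104 0.2401 0.    ]]
mug [[0.5588 0.0212 0.    ]]
card [[ 0.4317 -0.0178  0.    ]]
tape [[0.6843 0.0228 0.    ]]
pad [[ 0.5073 -0.2696  0.    ]]
carton [[0.5111 0.2421 0.    ]]
stamp2 [[0.6527 0.377  0.    ]]
frame [[ 0.4845 -0.282   0.012 ]]
mug [[ 0.5592  0.018  -0.    ]]
card [[ 4.279e-01 -2.000e-04  0.000e+00]]
tape [[0.696  0.0279 0.    ]]
pad [[ 0.5058 -0.2743  0.    ]]
```

View pics/c1.png

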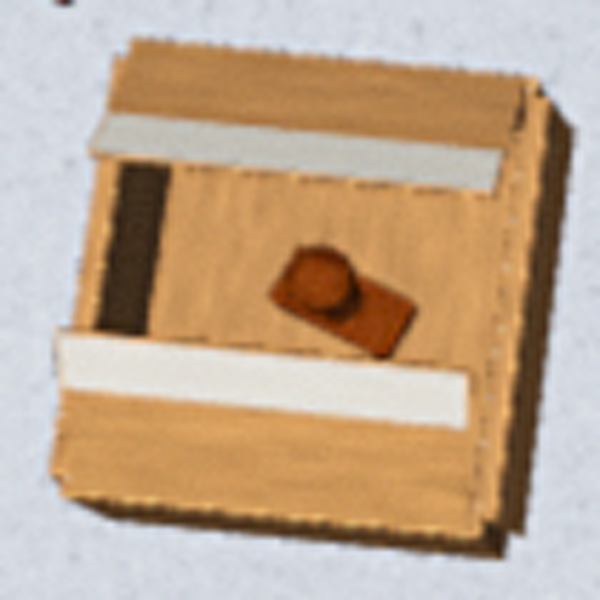

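View pics/c2.png

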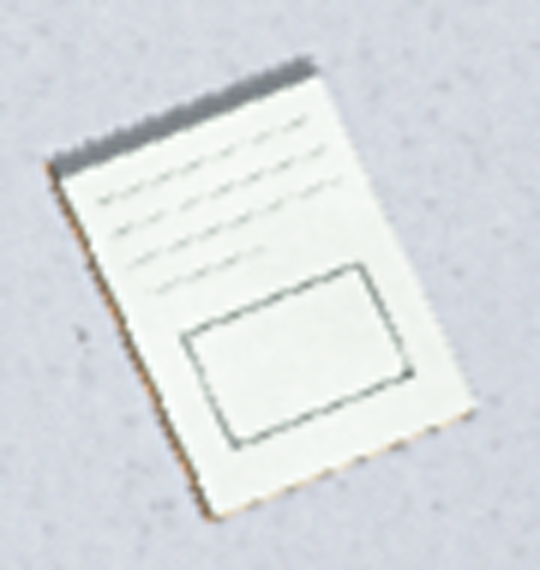

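Candidates: stamp at (240,238) inside the big carton vs. a smaller stamp on the desk at (186,177); big carton at (235,238) vs. small one at (435,343). The crop shows a stamp with a ~54 mm foot, inside the 178 mm carton: those are the ones.

Run:
```python
from h import *
t=optics.capture("top"); s=optics.capture("scene")
C=lambda a:np.array(a)*.175+[180,185]; P=lambda a:np.array(a)/6+[420,195]; S=lambda a:np.array(a)/2.28+[150,170]
def fl(a,far):
    x=.087-.07*np.cos(a); z=.076+.07*np.sin(a); g=1 if far else -1
    return np.array([[g*x,.075,z],[g*x,-.075,z]])
cu=C([(132,40),(535,80),(60,487),(485,530),(95,152),(492,190),(62,335),(468,372)])
def cf(v):
    L=np.r_[[[.087,.075,.076],[.087,-.075,.076],[-.087,.075,.076],[-.087,-.075,.076]],fl(v[4],1),fl(v[3],0)]
    return (proj(place(L,*v[:3]),t)-cu).ravel()
r=least_squares(cf,[.51,.24,0,.8,.8],loss="soft_l1"); print("carton",r.x.round(4)); print(cf(r.x).reshape(-1,2).round(1).tolist())
pu=P([(182,337),(360,265),(412,374),(236,446)]); FL=np.array([[.022,.036,.012],[.022,-.036,.012],[-.022,-.036,.012],[-.022,.036,.012]])
r=least_squares(lambda v:(proj(place(FL,*v),t)-pu).ravel(),[.48,-.285,.3]); print("frame top",r.x.round(4),r.fun.round(1))
pp=P([(50,165),(315,62),(473,405),(212,518)]);PL=np.array([[.075,.055,.012],[.075,-.055,.012],[-.075,-.055,.012],[-.075,.055,.012]])
r=least_squares(lambda v:(proj(place(PL,*v),t)-pp).ravel(),[.48,-.285,.3]); print("pad top",r.x.round(4),r.fun.round(1),place([[-.03,0,0]],*r.x).round(4))
su=S([(150,230),(85,248),(73,218),(139,200)])
r=least_squares(lambda v:(proj(place(FL,*v),s)-su).ravel(),[.48,-.285,.3]); print("frame scene",r.x.round(4),r.fun.round(1))
uk=C([(415,310),(382,357),(270,295),(322,278)]); SL=np.array([[.013,-.027,.018],[-.013,-.027,.018],[-.013,.027,.018],[0,0,.071]])
r=least_squares(lambda v:(proj(place(SL,*v),t)-uk).ravel(),[.51,.235,-.3]); print("stamp",r.x.round(4),r.fun.round(1))
```

```text
carton [ 0.5051  0.2351 -0.0965  0.764   0.6595]
[[1.5, 0.0], [-0.8, -0.5], [2.0, 0.6], [-2.0, 0.0], [-1.2, -0.0], [1.1, 0.1], [-1.2, -0.4], [0.8, 0.2]]
frame top [ 0.473  -0.287   0.3895] [ 0.6  0.1 -0.2  0.2 -0.4 -0.2 -0.1 -0.2]
pad top [ 0.4999 -0.275   0.3828] [-0.4 -1.1 -0.8 -1.3  1.2  1.5  0.   0.8] [[ 0.472  -0.2862  0.    ]]
frame scene [ 0.476  -0.2817  0.2495] [-1.2 -1.4 -0.2 -1.2  1.8  1.4 -0.3  1.5]
stamp [ 0.509   0.2309 -0.5365] [ 0.7 -0.3  0.2  1.2 -0.2 -0.  -0.7 -0.8]
```

Run:
```python
from h import *
t=optics.capture("top"); s=optics.capture("scene")
for z in (0,.05,.1,.15,.2,.25,.3,.35,.4,.5):
    print(z,"top tip",unproj((245,367),z,t)[0,:2].round(3),"upper edge",unproj((190,352),z,t)[0,:2].round(3),"lower cnr",unproj((206,388),z,t)[0,:2].round(3),"scene corner",unproj((358.3,186.7),z,s)[0,:2].round(3))
a,b=cv2.imread("pics/top0.png"),cv2.imread("pics/scene0.png")
cv2.imwrite("pics/both.png",cv2.resize(np.hstack([a[:,:400],b[:300,200:640] if 0 else cv2.copyMakeBorder(b[:300,200:600],0,180,0,0,cv2.BORDER_CONSTANT)]),(800,480)))
```

```text
0 top tip [0.224 0.213] upper edge [0.256 0.335] lower cnr [0.18  0.296] scene corner [0.156 0.231]
0.05 top tip [0.227 0.205] upper edge [0.258 0.321] lower cnr [0.185 0.284] scene corner [0.231 0.21 ]
0.1 top tip [0.23  0.196] upper edge [0.259 0.307] lower cnr [0.19  0.272] scene corner [0.305 0.189]
0.15 top tip [0.234 0.188] upper edge [0.261 0.293] lower cnr [0.195 0.259] scene corner [0.38  0.168]
0.2 top tip [0.237 0.179] upper edge [0.263 0.279] lower cnr [0.2   0.247] scene corner [0.455 0.147]
0.25 top tip [0.24  0.171] upper edge [0.264 0.265] lower cnr [0.205 0.235] scene corner [0.53  0.126]
0.3 top tip [0.243 0.162] upper edge [0.266 0.251] lower cnr [0.211 0.222] scene corner [0.605 0.105]
0.35 top tip [0.246 0.154] upper edge [0.267 0.237] lower cnr [0.216 0.21 ] scene corner [0.679 0.084]
0.4 top tip [0.249 0.145] upper edge [0.269 0.223] lower cnr [0.221 0.198] scene corner [0.754 0.063]
0.5 top tip [0.255 0.128] upper edge [0.272 0.194] lower cnr [0.231 0.173] scene corner [0.904 0.021]
```

View pics/both.png

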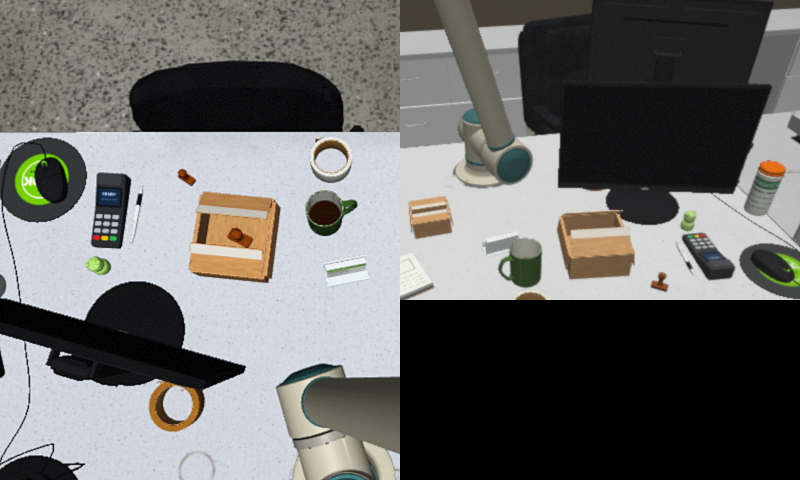

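Run:
```python
from h import *
s=optics.capture("scene"); 
for z in (.05,.1,.3,.35,.4,.45,.5): print(z,proj([[.23,.205,z]],s).round(0))
print([m for m in dir(manip) if m[0]!='_'])
o=manip.get_obs(); print(o["t"],o["tool_pos"])
a=-.0965
for n,L in dict(gap=(0,-.03),far_end=(.13,-.03)).items(): print(n,place([[*L,0]],.5051,.2351,a)[0])
```

```text
0.05 [[357. 187.]]
0.1 [[357. 173.]]
0.3 [[361. 111.]]
0.35 [[362.  93.]]
0.4 [[362.  75.]]
0.45 [[363.  55.]]
0.5 [[365.  34.]]
['MotionError', 'get_obs', 'hand_in']
2.05 [ 0.23905754 -0.52299169  0.20551622]
gap [0.50220949 0.20523958 0.        ]
far_end [0.63160466 0.19271404 0.        ]
```

>>> arm_command(plan=[[[0,0,0],[0,0,0.105],0],[[0,0,0],[0,0,0.105],0],[[0,0,0],[0,0,0.105],0],[[0,0,0],[0,0,0.105],0],[[0,0,0],[0,0,0.105],0],[[10,-39,0],[0,0,0],0],[[10,-39,0],[0,0,0],0],[[10,-39,0],[0,0,0],0]], squeeze=10)

```text
t: 2.72
tool_pos: [0.2803, -0.4084, 0.2051]
tool_rot: [0.999, -0.049, 0.0, -0.0]
wrist_force: [0.8, -0.3, 0.9]
finger_gap: 0.47
grasp_force: 0.0
```

>>> arm_command(plan=[[[10,-39,0],[0,0,0],0],[[10,-39,0],[0,0,0],0],[[10,-39,0],[0,0,0],0],[[10,-39,0],[0,0,0],0],[[10,-39,0],[0,0,0],0],[[10,-39,0],[0,0,0],0],[[10,-39,0],[0,0,0],0],[[10,-39,0],[0,0,0],0]])

```text
t: 3.38
tool_pos: [0.39, -0.1047, 0.2058]
tool_rot: [0.999, -0.048, 0.001, 0.0]
wrist_force: [-0.3, 0.5, -0.6]
finger_gap: 0.004
grasp_force: 0.0
```

>>> arm_command(plan=[[[10,-39,0],[0,0,0],0],[[10,-39,0],[0,0,0],0],[[10,-39,0],[0,0,0],0],[[10,-39,0],[0,0,0],0],[[10,-39,0],[0,0,0],0],[[10,-39,0],[0,0,0],0],[[10,-39,0],[0,0,0],0],[[10,-39,0],[0,0,0],0]])

```text
t: 4.05
tool_pos: [0.4996, 0.1985, 0.2056]
tool_rot: [0.999, -0.048, 0.0, 0.0]
wrist_force: [1.0, -0.8, -0.5]
finger_gap: 0.004
grasp_force: 0.0
```

>>> arm_command(plan=[[[0,0,20],[0,0,0],0],[[0,0,20],[0,0,0],0],[[0,0,20],[0,0,0],0],[[0,0,0],[0,0,0],0],[[0,0,0],[0,0,0],0],[[0,0,0],[0,0,0],0],[[0,0,0],[0,0,0],0],[[0,0,0],[0,0,0],0]])

```text
t: 4.72
tool_pos: [0.5004, 0.1963, 0.1469]
tool_rot: [0.999, -0.048, 0.001, -0.0]
wrist_force: [0.1, 0.7, -1.5]
finger_gap: 0.006
grasp_force: 0.0
```

Run:
```python
from h import *
p=optics.capture("top"); q=optics.capture("scene")
a=cv2.resize(p["pixels"][170:310,160:300,::-1],(400,400),interpolation=cv2.INTER_CUBIC)
b=cv2.resize(q["pixels"][130:290,330:490,::-1],(400,400),interpolation=cv2.INTER_CUBIC)
cv2.imwrite("pics/g1.png",np.hstack([a,b])); o=manip.get_obs(); print(o["tool_pos"],o["q"].round(2),o["wrist_force"])
```

```text
[0.49998067 0.19629077 0.14648517] [ 0.24  0.26  1.68 -0.    1.2   1.91] [-0.8457478  -0.36777851  0.07952746]
```

View pics/g1.png

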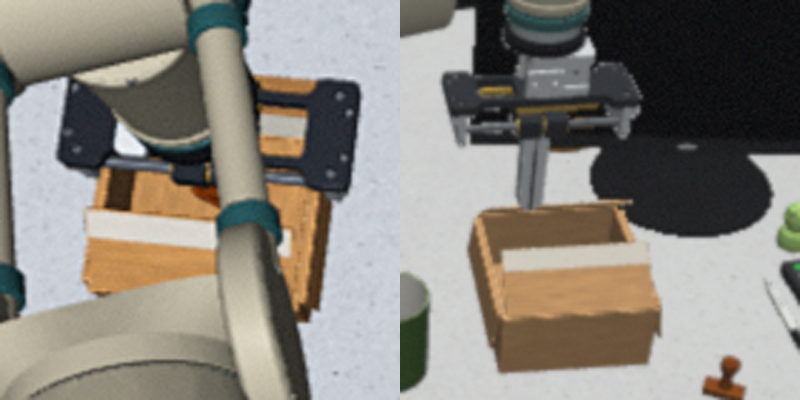

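>>> arm_command(plan=[[[0,0,14],[0,0,0],0],[[0,0,14],[0,0,0],0],[[0,0,14],[0,0,0],0],[[0,0,13],[0,0,0],0],[[6,0,0],[0,0,0],0],[[6,0,0],[0,0,0],0],[[6,0,0],[0,0,0],0],[[6,0,0],[0,0,0],0]])

```text
t: 5.48
tool_pos: [0.5236, 0.1939, 0.0916]
tool_rot: [0.999, -0.048, -0.0, 0.0]
wrist_force: [-10.5, -0.4, 8.6]
finger_gap: 0.004
grasp_force: 6.1
```

>>> arm_command(plan=[[[5,0,-4],[0,0,0],0],[[5,0,-4],[0,0,0],0],[[5,0,-4],[0,0,0],0],[[5,0,-4],[0,0,0],0],[[9,0,-3],[0,0,0],0],[[9,0,-3],[0,0,0],0],[[10,0,-2],[0,0,0],0],[[10,0,-2],[0,0,0],0]])

```text
t: 6.15
tool_pos: [0.5824, 0.1883, 0.1166]
tool_rot: [0.999, -0.048, 0.0, 0.0]
wrist_force: [-0.1, -0.3, -0.5]
finger_gap: 0.005
grasp_force: 0.3
```

>>> arm_command(plan=[[[11,0,2],[0,0,0],0],[[11,0,2],[0,0,0],0],[[11,0,2],[0,0,0],0],[[11,0,2],[0,0,0],0],[[3,0,0],[0,0,0],0],[[0,0,0],[0,0,0],0],[[-15,0,-10],[0,0,0],0],[[-25,0,-15],[0,0,0],0]])

```text
t: 6.82
tool_pos: [0.5884, 0.1873, 0.1317]
tool_rot: [0.999, -0.049, -0.001, 0.0]
wrist_force: [-0.3, 0.1, 0.1]
finger_gap: 0.002
grasp_force: 0.0
```

>>> arm_command(plan=[[[-29,0,0],[0,0,0],0],[[-29,0,0],[0,0,0],0],[[-29,0,0],[0,0,0],0],[[0,0,14],[0,0,0],0],[[0,0,14],[0,0,0],0],[[0,0,14],[0,0,0],0],[[-6,0,0],[0,0,0],0],[[-6,0,0],[0,0,0],0]])

```text
t: 7.48
tool_pos: [0.4883, 0.1972, 0.0912]
tool_rot: [0.999, -0.048, -0.001, 0.0]
wrist_force: [0.3, -0.2, 0.0]
finger_gap: 0.005
grasp_force: 0.0
```

>>> arm_command(plan=[[[-6,0,0],[0,0,0],0],[[-6,0,0],[0,0,0],0],[[-5,0,-4],[0,0,0],0],[[-5,0,-4],[0,0,0],0],[[-5,0,-4],[0,0,0],0],[[-5,0,-4],[0,0,0],0],[[-9,0,-3],[0,0,0],0],[[-9,0,-3],[0,0,0],0]])

```text
t: 8.15
tool_pos: [0.4384, 0.2021, 0.1136]
tool_rot: [0.999, -0.048, -0.0, 0.0]
wrist_force: [0.1, -0.2, -0.7]
finger_gap: 0.004
grasp_force: 0.2
```

>>> arm_command(plan=[[[-10,0,-2],[0,0,0],0],[[-10,0,-2],[0,0,0],0],[[-11,0,2],[0,0,0],0],[[-11,0,2],[0,0,0],0],[[-11,0,2],[0,0,0],0],[[-11,0,2],[0,0,0],0],[[-3,0,0],[0,0,0],0],[[0,0,0],[0,0,0],0]])

```text
t: 8.82
tool_pos: [0.3713, 0.2085, 0.1092]
tool_rot: [0.999, -0.048, -0.001, 0.0]
wrist_force: [0.0, 0.2, 0.2]
finger_gap: 0.005
grasp_force: 0.0
```

Run:
```python
from h import *
p=optics.capture("top"); q=optics.capture("scene")
a=cv2.resize(p["pixels"][150:310,150:310,::-1],(400,400),interpolation=cv2.INTER_CUBIC)
b=cv2.resize(q["pixels"][130:290,330:490,::-1],(400,400),interpolation=cv2.INTER_CUBIC)
cv2.imwrite("pics/g2.png",np.hstack([a,b])); o=manip.get_obs(); print(o["tool_pos"],o["q"].round(2),o["wrist_force"])
```

```text
[0.37316175 0.20867543 0.1094975 ] [ 0.35  0.14  1.95 -0.    1.05  2.01] [ 1.21837698 -0.33175259 -0.66108594]
```

View pics/g2.png

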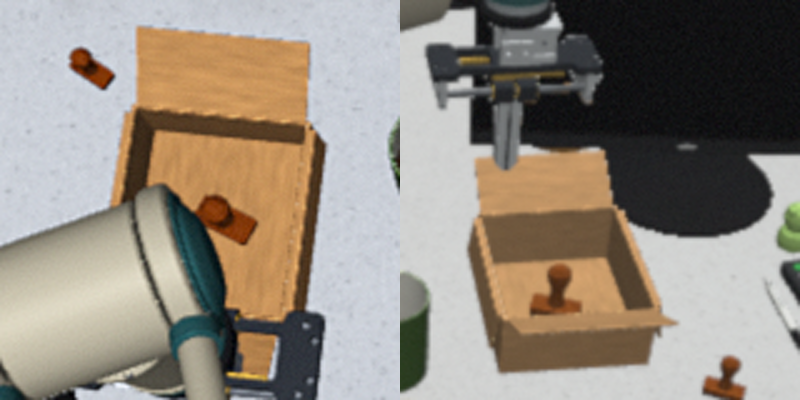

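Run:
```python
from h import *
t=optics.capture("top"); s=optics.capture("scene")
for c in (t,s): print([(np.round(d["point"],1).tolist(),round(d["conf"],2),unproj(d["point"],.004,c)[0].round(4).tolist()) for d in optics.landmark_of("stamp",c)][:3])
T=lambda a:np.array(a)*.4+[150,150]; S=lambda a:np.array(a)*.4+[330,130]
ut=T([(256,220),(243,243),(196,221),(215,208)]); us=S([(160,275)])
SL=np.array([[.013,-.027,.018],[-.013,-.027,.018],[-.013,.027,.018],[0,0,.071]])
f=lambda v:np.r_[(proj(place(SL,*v),t)-ut).ravel(),(proj(place([[0,0,.055]],*v),s)-us).ravel()]
r=least_squares(f,[.509,.231,-.53]); print(r.x.round(4),r.fun.round(1))
# colour mask blob orientation/centroid (large carton stamp)
m=cv2.cvtColor(t["pixels"],cv2.COLOR_RGB2HSV); P=t["pixels"].astype(int)
mask=((P[:,:,0]-P[:,:,2]>50)&(P[:,:,1]<0.5*P[:,:,0])).astype(np.uint8)
n,l,st,ce=cv2.connectedComponentsWithStats(mask)
for i in range(1,n):
    if st[i,4]>30:
        ys,xs=np.where(l==i); print(st[i],ce[i].round(1),cv2.minAreaRect(np.c_[xs,ys].astype(np.float32)))
```

```text
[([185.7, 177.1], 0.61, [0.6572, 0.367, 0.004])]
[([389.5, 259.0], 0.68, [0.5269, 0.2251, 0.004]), ([461.8, 287.5], 0.54, [0.6632, 0.372, 0.004])]
[ 0.509   0.232  -0.4349] [ 0.5 -0.4  0.5  0.6 -2.  -0.5 -0.8 -0.3 -2.3  0.1]
[179 170  16  15 110] [185.8 177. ] ((185.62127685546875, 176.96286010742188), (17.801015853881836, 7.458133697509766), 39.28940963745117)
[229 229  23  19 232] [239.9 237.4] ((240.1000213623047, 236.80001831054688), (22.360679626464844, 12.074767112731934), 26.56505012512207)
[ 93 235   7   5  35] [ 96. 237.] ((96.0, 237.0), (4.0, 6.0), 90.0)
[544 399  25  19 139] [553.5 408.5] ((556.0458984375, 407.9862365722656), (14.367395401000977, 23.46674346923828), 73.3007583618164)
```

>>> arm_command(plan=[[[22,-6,-4],[0,0,0],60],[[22,-6,-4],[0,0,0],60],[[22,-6,-4],[0,0,0],60],[[22,-6,-4],[0,0,0],60],[[22,-6,-4],[0,0,0],60],[[22,-6,-4],[0,0,0],60],[[0,0,0],[0,0,0],60],[[0,0,0],[0,0,0],60]])

```text
t: 9.78
tool_pos: [0.5086, 0.2316, 0.133]
tool_rot: [0.999, -0.048, -0.0, 0.0]
wrist_force: [-0.1, -0.9, 0.1]
finger_gap: 0.538
grasp_force: 0.0
```

>>> arm_command(plan=[[[0,0,15],[0,0,0],60],[[0,0,15],[0,0,0],60],[[0,0,15],[0,0,0],60],[[0,0,15],[0,0,0],60],[[0,0,14],[0,0,0],60],[[0,0,12],[0,0,0],60],[[0,0,10],[0,0,0],60],[[0,0,0],[0,0,0],60]])

```text
t: 10.45
tool_pos: [0.5049, 0.2309, 0.0354]
tool_rot: [0.999, -0.048, -0.003, 0.001]
wrist_force: [-0.4, -0.4, -0.5]
finger_gap: 0.642
grasp_force: 0.0
```

>>> arm_command(plan=[[[0,0,0],[0,0,0],40],[[0,0,0],[0,0,0],35],[[0,0,0],[0,0,0],30],[[0,0,0],[0,0,0],26],[[0,0,0],[0,0,0],20],[[0,0,0],[0,0,0],15],[[0,0,0],[0,0,0],15],[[0,0,0],[0,0,0],15]], squeeze=20)

```text
t: 11.12
tool_pos: [0.5082, 0.2318, 0.0378]
tool_rot: [0.999, -0.048, 0.0, -0.0]
wrist_force: [0.1, 1.0, 1.3]
finger_gap: 0.257
grasp_force: 20.0
```

>>> arm_command(plan=[[[0,0,-10],[0,0,0],15],[[0,0,-18],[0,0,0],15],[[0,0,-22],[0,0,0],15],[[0,0,-22],[0,0,0],15],[[0,0,-22],[0,0,0],15],[[0,0,-22],[0,0,0],15],[[0,0,-20],[0,0,0],15],[[0,0,-14],[0,0,0],15]], squeeze=25)

```text
t: 11.78
tool_pos: [0.5083, 0.2318, 0.1901]
tool_rot: [0.999, -0.048, 0.001, -0.0]
wrist_force: [0.6, 0.7, -0.3]
finger_gap: 0.253
grasp_force: 25.0
```

Run:
```python
from h import *
q=optics.capture("scene"); p=optics.capture("top")
cv2.imwrite("pics/sc3.png",q["pixels"][:,:,::-1]); cv2.imwrite("pics/tp3.png",p["pixels"][:,:,::-1])
o=manip.get_obs(); tp=o["tool_pos"]; print(tp,o["finger_gap"],o["grasp_force"]); u,v=proj([tp],q)[0].astype(int); print(u,v)
b=cv2.resize(q["pixels"][v-50:v+60,u-60:u+60,::-1],(480,440),interpolation=cv2.INTER_CUBIC)
cv2.imwrite("pics/g3.png",b)
```

```text
[0.50939558 0.23216737 0.19058174] 0.2510862144469234 24.99988277151715
397 198
```

View pics/g3.png

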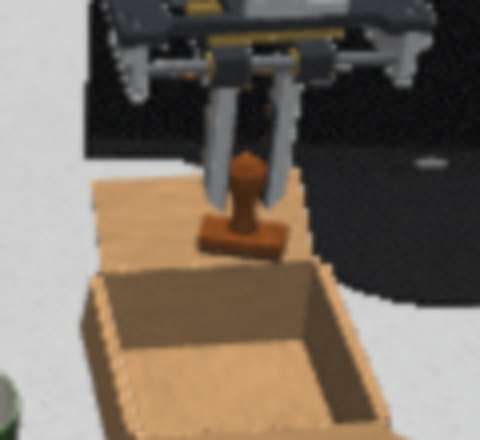

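>>> arm_command(plan=[[[0,15,0],[0,0,0],15],[[1,25,0],[0,0,0],15],[[1,30,0],[0,0,0],15],[[1,30,0],[0,0,0],15],[[1,30,0],[0,0,0],15],[[1,30,0],[0,0,0],15],[[1,30,0],[0,0,0],15],[[1,30,0],[0,0,0],15]])

```text
t: 12.55
tool_pos: [0.4924, 0.0108, 0.1864]
tool_rot: [0.999, -0.048, -0.001, 0.0]
wrist_force: [0.3, -1.5, -0.4]
finger_gap: 0.256
grasp_force: 25.0
```

>>> arm_command(plan=[[[1,30,0],[0,0,0],15],[[1,30,0],[0,0,0],15],[[1,30,0],[0,0,0],15],[[1,30,0],[0,0,0],15],[[1,30,0],[0,0,0],15],[[1,30,0],[0,0,0],15],[[1,30,0],[0,0,0],15],[[0,25,0],[0,0,0],15]])

```text
t: 13.22
tool_pos: [0.477, -0.2242, 0.1863]
tool_rot: [0.999, -0.048, -0.001, -0.0]
wrist_force: [0.8, 0.1, -0.9]
finger_gap: 0.253
grasp_force: 25.0
```

>>> arm_command(plan=[[[0,22,0],[0,0,0],15],[[0,17,0],[0,0,-0.1],15],[[0,0,0],[0,0,-0.115],15],[[0,0,0],[0,0,-0.115],15],[[0,0,0],[0,0,-0.115],15],[[0,0,0],[0,0,-0.115],15],[[0,0,0],[0,0,-0.115],15],[[0,0,0],[0,0,-0.115],15]])

```text
t: 13.88
tool_pos: [0.4734, -0.2609, 0.1862]
tool_rot: [0.939, 0.343, -0.001, -0.001]
wrist_force: [0.1, 0.5, -0.3]
finger_gap: 0.253
grasp_force: 25.0
```

>>> arm_command(plan=[[[0,0,0],[0,0,-0.11],15],[[0,0,25],[0,0,0],15],[[0,0,25],[0,0,0],15],[[0,0,25],[0,0,0],15],[[0,0,15],[0,0,0],15],[[0,0,5],[0,0,0],15],[[0,0,0],[0,0,0],15],[[0,0,0],[0,0,0],15]])

```text
t: 14.55
tool_pos: [0.4744, -0.2614, 0.0925]
tool_rot: [0.92, 0.391, -0.0, -0.0]
wrist_force: [0.4, -0.3, 0.5]
finger_gap: 0.253
grasp_force: 25.0
```

Run:
```python
from h import *
q=optics.capture("scene"); p=optics.capture("top")
o=manip.get_obs(); tp=o["tool_pos"]; print(o["t"],tp,o["tool_rot"].round(4),o["finger_gap"],o["grasp_force"]); 
u,v=proj([[.473,-.286,.03]],q)[0].astype(int); U,V=proj([[.473,-.286,.03]],p)[0].astype(int); print(u,v,U,V)
b=cv2.resize(q["pixels"][v-40:v+35,u-38:u+37,::-1],(600,600),interpolation=cv2.INTER_CUBIC)
cv2.imwrite("pics/sc4.png",q["pixels"][:,:,::-1]); cv2.imwrite("pics/tp4.png",p["pixels"][:,:,::-1]); cv2.imwrite("pics/g4.png",b)
```

```text
14.65 [ 0.47504224 -0.26191391  0.0935291 ] [9.203e-01 3.912e-01 5.000e-04 1.000e-03] 0.2497404730099773 24.9997589411214
196 262 471 252
```

View pics/g4.png

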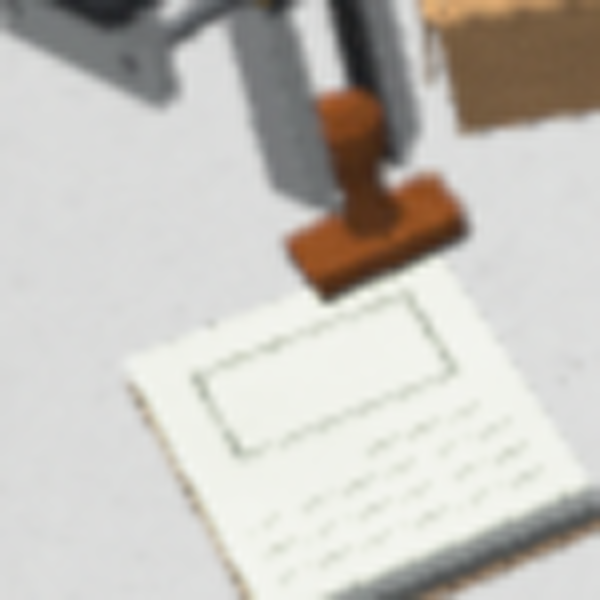

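Run:
```python
from h import *
s=optics.capture("scene"); t=optics.capture("top")
S=lambda a:np.array(a)*.125+[158,222]; q=np.array([[-1,-1],[-1,1],[1,1],[1,-1]])
F=np.c_[q*[.022,.036],np.full(4,.012)]; uf=S([(198,375),(405,292),(455,372),(243,455)])
r=least_squares(lambda v:(proj(place(F,*v),s)-uf).ravel(),[.47,-.28,.38]); print("frame scene",r.x.round(4),r.fun.round(1))
us=S([(287,240),(433,175),(467,212),(322,278),(330,300),(467,235)])
def f(v):
    T=np.c_[q*[.013,.027],np.full(4,.014)]; B=T[[3,2]]-[0,0,.014]
    L=place(np.r_[T,B],*v[:3])+[0,0,v[3]]
    return (proj(L,s)-us).ravel()
r=least_squares(f,[.475,-.262,.4,.06]); print("stamp scene",r.x.round(4),r.fun.round(1))
r2=least_squares(lambda v:f([*v,.0597]),[.475,-.262,.4]); print("fixed z",r2.x.round(4),r2.fun.round(1))
for c in (t,s): print([(np.round(d["point"],1).tolist(),round(d["conf"],2),unproj(d["point"],.012,c)[0].round(4).tolist()) for d in optics.landmark_of("stamp_frame",c)][:2],[(unproj(d["point"],.0597,c)[0].round(4).tolist()) for d in optics.landmark_of("stamp",c)][:3])
```

```text
frame scene [ 0.4773 -0.2826  0.388 ] [ 0.  -0.   0.   0.4 -0.1 -0.2  0.  -0.1]
stamp scene [ 0.3954 -0.2694  0.4895 -0.009 ] [ 0.3 -0.5 -0.5 -0.2 -0.4 -0.2  0.1 -0.4  0.   0.6  0.4  0.7]
fixed z [ 0.4772 -0.2555  0.5137] [-0.8 -0.4 -0.2 -1.1  0.5 -0.7 -0.4  0.1 -0.4  1.5  1.4  0.5]
[([466.2, 253.8], 0.82, [0.4739, -0.2794, 0.012])] [[0.641, 0.3493, 0.0597], [0.423, -0.0102, 0.0597]]
[([197.7, 272.6], 0.76, [0.4924, -0.2848, 0.012]), ([391.7, 254.9], 0.33, [0.5205, 0.2326, 0.012])] [[0.4857, -0.2591, 0.0597], [0.702, 0.339, 0.0597]]
```

```bash
cat > sil.py <<'E'
from h import *
from scipy.optimize import minimize
def brown(I):
    P=I.astype(float); return (((P[:,:,0]-P[:,:,2])>45)&(P[:,:,1]<.52*P[:,:,0])).astype(np.float32)
th=np.linspace(0,2*np.pi,24,endpoint=False)
def ring(r,z): return np.c_[r*np.cos(th),r*np.sin(th),np.full(24,z)]
q=np.array([[-1,-1],[-1,1],[1,1],[1,-1]])
PARTS=[np.r_[np.c_[q*[.013,.027],np.zeros(4)],np.c_[q*[.013,.027],np.full(4,.014)]],np.r_[ring(.009,.014),ring(.009,.04)],np.r_[ring(.009,.035),ring(.013,.043),ring(.013,.058),ring(.008,.067)]]
def fit(I,cam,x0,z,foot_only=False,k=8):
    u,v=proj([[x0[0],x0[1],z+.03]],cam)[0].astype(int); w=24
    roi=I[v-w:v+w,u-w:u+w]; m=cv2.resize(brown(cv2.resize(roi,None,fx=k,fy=k,interpolation=cv2.INTER_CUBIC)),(2*w*k,2*w*k))
    def ren(p,parts):
        R=np.zeros_like(m)
        for L in parts:
            uv=(proj(place(L,*p)+[0,0,z],cam)+.5-[u-w,v-w])*k
            cv2.fillConvexPoly(R,cv2.convexHull(uv.astype(np.float32)).round().astype(np.int32),1)
        return R
    def cost(p):
        R=ren(p,PARTS); 
        if foot_only:
            F=ren(p,PARTS[:1]); A=ren(p,PARTS[1:]); ok=1-A*(1-F); 
            yy=np.where(F.any(1))[0]; ok[:yy.min() if len(yy) else 0]=0
            R=F*ok; M=m*ok
        else: M=m
        return 1-(R*M).sum()/max(np.maximum(R,M).sum(),1)
    best=min((minimize(cost,[x0[0],x0[1],a],method="Nelder-Mead",options=dict(initial_simplex=np.array([[x0[0],x0[1],a],[x0[0]+.004,x0[1],a],[x0[0],x0[1]+.004,a],[x0[0],x0[1],a+.1]]),xatol=1e-4,fatol=1e-4)) for a in (x0[2]-.1,x0[2],x0[2]+.1)),key=lambda r:r.fun)
    return best.x.round(4),round(best.fun,3)
E
python3 - <<'E'
from sil import *
t=optics.capture("top"); s=optics.capture("scene"); L=lambda n:np.ascontiguousarray(cv2.imread(f"pics/{n}.png")[:,:,::-1])
print("top init",fit(L("top1"),t,[.509,.231,-.48],.004))
print("scene lifted",fit(L("sc3"),s,[.512,.236,-.45],.157,True))
print("scene now",fit(L("sc4"),s,[.477,-.256,.45],.0597,True),fit(s["pixels"],s,[.477,-.256,.45],.0597,True))
o=manip.get_obs(); print(o["t"],o["tool_pos"],t["pixels"].shape)
E
```

```text
top init (array([ 0.5107,  0.2329, -0.549 ]), np.float64(0.19))
scene lifted (array([ 0.512,  0.236, -0.55 ]), np.float64(1.0))
scene now (array([ 0.477, -0.256,  0.35 ]), np.float64(1.0)) (array([ 0.477, -0.256,  0.35 ]), np.float64(1.0))
15.05 [ 0.47437426 -0.26142432  0.09276437] (480, 640, 3)
```

Run:
```python
from sil import *
s=optics.capture("scene"); I=s["pixels"]
u,v=proj([[.477,-.256,.067]],s)[0].astype(int); print(u,v)
print(I[v-4:v+8:2,u-8:u+10:3].tolist())
```

```text
205 251
[[[123, 126, 126], [109, 102, 99], [82, 47, 21], [82, 46, 20], [150, 82, 36], [149, 82, 35]], [[188, 166, 154], [130, 79, 48], [86, 51, 25], [82, 48, 26], [144, 79, 33], [146, 81, 38]], [[154, 88, 47], [145, 79, 36], [105, 59, 31], [138, 78, 37], [112, 64, 30], [81, 47, 24]], [[150, 82, 34], [149, 81, 37], [144, 79, 37], [102, 60, 31], [80, 48, 27], [113, 111, 106]], [[148, 81, 34], [118, 65, 29], [82, 48, 29], [85, 71, 61], [180, 182, 168], [239, 240, 233]], [[110, 78, 61], [78, 46, 26], [123, 121, 111], [228, 231, 221], [239, 240, 233], [241, 242, 236]]]
```

```bash
sed -i 's/^def brown.*/def brown(I,g=.52):/; s/>45)&(P\[:,:,1\]<.52\*/>38)\&(P[:,:,1]<g*/; s/foot_only=False,k=8/foot_only=False,k=8,g=.52/; s/INTER_CUBIC)),(2/INTER_CUBIC),g),(2/' sil.py
python3 - <<'E'
from sil import *
s=optics.capture("scene"); t=optics.capture("top"); L=lambda n:np.ascontiguousarray(cv2.imread(f"pics/{n}.png")[:,:,::-1])
for g in (.5,.56): print("top init",g,fit(L("top1"),t,[.509,.231,-.48],.004,g=g))
for g in (.62,.67):
    print("scene lifted",g,fit(L("sc3"),s,[.512,.236,-.45],.157,True,g=g))
    print("scene now",fit(s["pixels"],s,[.477,-.256,.45],.0597,True,g=g))
E
```

```text
top init 0.5 (array([ 0.5107,  0.2332, -0.5492]), np.float64(0.2))
top init 0.56 (array([ 0.511 ,  0.234 , -0.5306]), np.float64(0.152))
scene lifted 0.62 (array([ 0.5033,  0.2366, -0.4065]), np.float64(0.281))
scene now (array([ 0.4688, -0.2593,  0.4427]), np.float64(0.359))
scene lifted 0.67 (array([ 0.5054,  0.2373, -0.3996]), np.float64(0.2))
scene now (array([ 0.4683, -0.2583,  0.4375]), np.float64(0.311))
```

>>> arm_command(plan=[[[0,0,0],[0,0,0.04],15],[[0,0,0],[0,0,0.04],15],[[-6,6,0],[0,0,0],15],[[-6,7,0],[0,0,0],15],[[-6,6,10],[0,0,0],15],[[0,0,10],[0,0,0],15],[[0,0,0],[0,0,0],15],[[0,0,0],[0,0,0],15]])

```text
t: 15.87
tool_pos: [0.4723, -0.287, 0.071]
tool_rot: [0.935, 0.354, -0.001, -0.002]
wrist_force: [-0.4, -0.3, 0.2]
finger_gap: 0.251
grasp_force: 25.0
```

Run:
```python
from sil import *
s=optics.capture("scene"); o=manip.get_obs(); print(o["t"],o["tool_pos"],o["tool_rot"].round(4),o["grasp_force"])
z=o["tool_pos"][2]-.0338
print(fit(s["pixels"],s,[.477,-.282,.4],z,True,g=.67))
I=np.ascontiguousarray(s["pixels"][222:297,158:233,::-1]); A=cv2.resize(I,(600,600),interpolation=cv2.INTER_CUBIC)
B=A.copy(); qq=q*[.022,.036]
D=lambda P,c:cv2.polylines(B,[((proj(P,s)+.5-[158,222])*8).astype(np.int32)],True,c,1)
D(place(np.c_[qq,np.full(4,.012)],.4773,-.2826,.388),(255,0,0))            # frame as fitted in scene
D(place(np.c_[q*[.013,.027],np.full(4,z)],.4773,-.2826,.388),(0,200,0))    # ideal foot bottom & top
D(place(np.c_[q*[.013,.027],np.full(4,z+.014)],.4773,-.2826,.388),(0,200,0))
cv2.imwrite("pics/g5.png",np.hstack([A[100:600,50:450],B[100:600,50:450]]))
```

```text
15.9167 [ 0.47279619 -0.2871324   0.07158053] [ 9.353e-01  3.540e-01 -5.000e-04 -9.000e-04] 25.000052779214457
(array([ 0.4651, -0.2835,  0.4272]), np.float64(0.315))
```

View pics/g5.png

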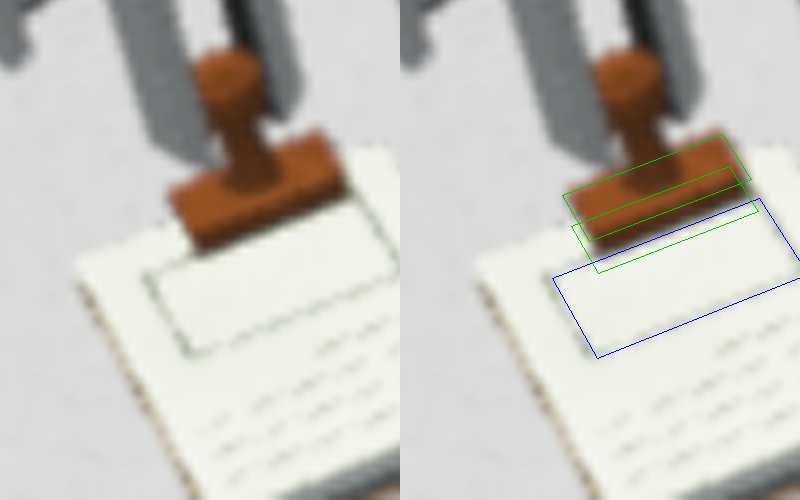

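Run:
```python
from sil import *
from scipy.spatial.transform import Rotation as Ro
s=optics.capture("scene"); C=lambda a:(np.array(a)+[50,100]+.5)/8-.5+[158,222]
us=C([(170,188),(322,130),(347,170),(192,228),(200,252),(347,193),(228,60)])
T=np.c_[q*[.013,.027],np.full(4,.014)]; L=np.r_[T,T[[3,2]]-[0,0,.014],[[0,0,.067]]]
g=np.array([0,0,.0528])  # pivot: grasp point
o=manip.get_obs(); zc=o["tool_pos"][2]+.019
def f(v,tilt=True):
    R=Ro.from_euler("z",v[2])*Ro.from_rotvec([v[3],v[4],0] if tilt else [0,0,0])
    return (proj(R.apply(L-g)+[v[0],v[1],zc],s)-us).ravel()
for tl in (False,True):
    r=least_squares(lambda v:f(v,tl),[.477,-.282,.4,0,0],loss="soft_l1",f_scale=.5); print(tl,r.x.round(3),round(r.cost,2)); print(f(r.x,tl).reshape(-1,2).round(1).tolist())
# same model on the lifted picture geometry (sc3 crop g3: 4x, offset u-60,v-50 = 337,148)
C3=lambda a:(np.array(a)+.5)/4-.5+[337,148]
us=C3([(203,215),(288,233),(280,258),(200,245),(248,155)]); 
L=np.array([[-.013,-.027,.014],[.013,.027,.014],[.013,.027,0],[.013,-.027,0],[0,0,.067]]); zc=.1906+.019
for tl in (False,True):
    r=least_squares(lambda v:f(v,tl),[.51,.236,-.45,0,0],loss="soft_l1",f_scale=.5); print("lift",tl,r.x.round(3),round(r.cost,2)); print(f(r.x,tl).reshape(-1,2).round(1).tolist())
```

```text
False [ 0.473 -0.282  0.394  0.     0.   ] 2.41
[[-0.8, -0.4], [0.0, -0.7], [0.6, -0.2], [-0.1, 0.4], [-0.0, 1.4], [1.5, 0.9], [-0.4, -1.1]]
True [ 0.475 -0.282  0.394  0.006  0.068] 2.29
[[-1.0, -0.7], [-0.1, -1.1], [0.6, -0.1], [-0.1, 0.5], [-0.1, 1.3], [1.4, 0.8], [-0.0, -0.4]]
lift False [ 0.505  0.237 -0.33   0.     0.   ] 2.83
[[-0.5, -1.6], [-0.2, 1.5], [1.1, -0.1], [-0.6, 1.4], [1.1, -0.7]]
lift True [ 0.506  0.235 -0.375  0.062  0.016] 2.34
[[-0.1, -1.2], [-0.2, 1.5], [1.5, -0.2], [-0.3, 1.8], [-0.0, -0.5]]
```

>>> arm_command(plan=[[[1,1,2],[0,0,0],15],[[0,0,3],[0,0,0],15],[[0,0,3],[0,0,0],15],[[0,0,2],[0,0,0],15],[[0,0,0],[0,0,0],15],[[0,0,0],[0,0,0],15],[[0,0,0],[0,0,0],15],[[0,0,0],[0,0,0],15]])

```text
t: 16.63
tool_pos: [0.4749, -0.2877, 0.0626]
tool_rot: [0.935, 0.354, 0.0, 0.0]
wrist_force: [-0.3, -0.5, -0.5]
finger_gap: 0.254
grasp_force: 25.0
```

>>> arm_command(plan=[[[0,0,0],[0,0,0],15],[[0,0,0],[0,0,0],15],[[0,0,0],[0,0,0],15],[[0,0,0],[0,0,0],15],[[0,0,0],[0,0,0],15],[[0,0,0],[0,0,0],15],[[0,0,0],[0,0,0],15],[[0,0,0],[0,0,0],15]])

```text
t: 17.3
tool_pos: [0.4748, -0.2876, 0.0625]
tool_rot: [0.935, 0.354, -0.0, 0.0]
wrist_force: [-0.5, -0.1, -0.4]
finger_gap: 0.251
grasp_force: 25.0
```

Run:
```python
from sil import *
z=.027; S=[];T=[]
for _ in range(3):
    s=optics.capture("scene"); o=manip.get_obs(); S.append(fit(s["pixels"],s,[.475,-.282,.4],z,True,g=.67)); T.append(o["tool_pos"])
print(S,np.mean(T,0).round(4),o["qvel"].round(4),o["t"],o["grasp_force"])
```

```text
[(array([ 0.4672, -0.2844,  0.3115]), np.float64(0.314)), (array([ 0.4667, -0.2873,  0.3918]), np.float64(0.318)), (array([ 0.4666, -0.2857,  0.3509]), np.float64(0.317))] [ 0.4748 -0.2876  0.0625] [-0.0018  0.0008  0.0028  0.0002 -0.001  -0.0004] 17.45 24.999860987300053
```

```bash
python3 -c "
from plant import manip
print(manip.hand_in())"
```

```text
the job is handed in; nothing more can be done
None
```

I handed the job in, but no verdict came back, so success isn't confirmed: both flaps are folded back, and the gripper holds the stamp still and upright about 1.5 cm above the paper, centred and aligned with the frame by my camera measurements.

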